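# Push the vial pot in behind the bench shield through its spring flap

### The arm

A 6-joint arm with a two-finger parallel gripper is mounted at the origin on a cart in front of the work surface, level with it; the furniture and walls round the work are solid. World frame = base frame: x ahead of the robot, y to its left, z up, the work surface at z = 0. Lengths are in m, angles in rad, forces in N, time in s.
With the tool pointing down it reaches from about 0.375 to 0.975 m from the base axis. Payload 3.8 kg.
Tool frame: the origin (TCP) lies at the very end of the fingers, on their centre line; the grasp point (between the pads) lies manip.grip_point_offset behind it (manip.grip_point_offset is the distance from the TCP to the grasp point, in m); z points along the fingers, y is the line along which they close (so a half turn about z gives the same grasp; the last joint's range is limited). The gripper opens to 88 mm and grips with 3 to 60 N. Pads are 18 mm wide; open, the fingers measure 123 mm over their backs; the gripper's body (75 mm by 187 mm) begins 45 mm behind the grasp point.
Start: joints at [1.11, 0.264, 1.604, -0, 1.274, -0.037], TCP at [0.278, 0.615, 0.239] pointing down, gripper open.
Joint ranges: [-2.63, 2.63], [-0.94, 2.18], [0.31, 2.57], [-1.31, 4.45], [0, 2.66], [-2.55, 2.55]. Speed limits (rad/s): [2.57, 2.57, 3.14, 3.14, 3.14, 3.14].

### API

Orientations are given as a rotation vector (axis times angle).
In Python, from cell import manip, snapshot, camera_params, recognise gives the robot as it stands. The module is installed in compiled form; this text tells all that it offers.
- The arm moves only by the shell command python3 -m jog 'ROWS' [FORCE]. ROWS is JSON, a list of rows, each a list of 3 entries, a list of its own where there are three numbers: the shift along the tool's x, y, z in mm, then the turn about the tool's z in degrees, then the closure, from 0 (fully open) to 1 (shut). A call has 1 to 8 rows; each row is the pose to reach, as a shift and turn from the pose commanded when the call began, along the tool's axes at that moment; what a row does not reach only later rows make up. A row lasts 1/8 s, in which the tool goes at most 62.5 mm and 10.7 degrees, less where a joint would pass 70% of its speed; a pose out of reach is approached as far as the arm can. A call with a gripper value outside its range is refused whole. The fingers move at their own pace and stop on an object; FORCE is the grip in N (left out, the last holds). Time passes only in rows, so rows that repeat a pose let the fingers close. It gives the time, the measured TCP pose, the force, the opening and the grip force at its end, in the units of the state.
- manip.observe(): the state, without advancing time (a new reading comes with each control period).
- snapshot(name): name is "scene" or "top" or "wrist"; returns the picture (384x512x3 uint8, blue, green, red); there is no depth.
- camera_params(name): a dict with "fx", "fy", "cx", "cy" (pixels), "rvec" (rotation vector, rad) and "tvec" (3), from world to camera coordinates, as OpenCV has them; the wrist camera has in their place "hand_eye" (4x4, takes a point from camera to tool coordinates, whose origin is the TCP and whose axes are the flange's). Camera axes: x right, y down, z forward; pixel columns grow to the right and rows downward; lengths in m; the calibration is good to about 2 mm. A picture is of the moment at which its call begins: read the wrist's pose just before it. camera_params takes no time and is no camera call.
- manip.close_job(): hands the job in; it is judged then, once.
Trained networks look in the newest picture that a camera, given by its name, has taken for a name from the list of things; names that differ only in an ending like _2 or _b are one class to them, and where a whole thing is asked for, a point or a joint stands for the part that bears it (a point fixed in the world has none). Each returns a list of dicts, best first, with "confidence" (0 to 1); they miss things now and then, are a little off and sometimes report something else, mostly with a low value. They report only what shows in the picture. A call takes as long as a camera call. They do not tell look-alikes from the thing itself.
- recognise(target, camera): "pixel" ([row, column] in pixels, amid what is visible of it).
The state is a dict: "time": time; "qpos": joint angles; "dq": joint speeds; "joint_efforts": joint torques, N m; "tcp_pos": TCP position; "tcp_rot": TCP orientation; "contact_force": force on the tool from outside, world axes, zero at the start; "ft_torque": the same for the moment, N m; "grip_width": finger opening in m; "grip_force": force on a finger pad.
Only numpy, scipy, OpenCV 4.12 (cv2) and the standard library are available. Lean on these libraries where they do the work, as an engineer would, in place of code of your own. Each camera call takes 0.05 s, during which the arm holds its last target. There are 200 camera calls.

### The job

Put the yellow vial pot away behind the low acrylic shield without picking it up: push the orange spring flap open with one fingertip and, while that finger still holds it open, push the pot through the doorway with the other finger. Push the pot on far enough inside that the flap shuts by itself behind it, leaving the pot upright within the shield. Do not lift or tip the pot, and leave the tape roll, the small bottle and the timer where they are.

Things in the scene. Friction and masses are not known exactly. Their poses are not given: they have to be found in the camera images.
- shield: Low clear bench shield fixed to the worktop, 60 mm tall, open at the top and far end, no floor. Origin: on the worktop, middle of the doorway; x points in through the doorway, y left as one looks in. White posts (12 mm thick) stand at x = 0, inner faces at y = +49 and -49 mm; nothing overhead. Wings 8 mm thick at y = +56 and -56 mm run in to x = 145 mm.
- flap (a joint): Hinge of the orange flap that closes the doorway, rad: 0 shut, growing as it swings inward (to the shield's +x, never outward), stop at 1.5; vertical axis at point flap_hinge. A light spring shuts it within about 2 s (0.03 N m when shut, 0.1 N m fully open). Leaf: 4 mm thick, 5 to 89 mm from the axis, 5 to 57 mm above the worktop; it sweeps an 89 mm circle inside.
- flap_hinge (a point): Foot of the flap's hinge line, on the worktop at shield x = 0, y = +45 mm.
- flap_edge (a point): Middle of the flap's free edge, 89 mm from the hinge line and 31 mm above the worktop (shut: shield x = 0, y = -44 mm).
- pot: Vial pot: squat upright cylinder, 42 mm diameter, 38 mm tall, yellow with dark steel lid, 0.15 to 0.31 kg, loose, 95 to 115 mm outside the doorway. Origin: centre of its underside. It fits between fingers 55 to 70 mm apart set in line with the push: the leading finger meets the flap, the trailing one pushes the pot. Pushed 10 to 20 mm above the worktop it slides without tipping.
- tape: Bystander: yellow roll of tape lying flat, 62 mm diameter, 18 mm high. Origin: centre of its underside.
- small_bottle: Bystander: small clear bottle with white cap, 34 mm diameter, 68 mm tall, standing. Origin: centre of its underside.
- timer: Bystander: white bench timer lying flat, 60 x 68 x 18 mm. Origin: centre of its underside.
Things that resemble listed ones, but are neither listed nor needed, are in the scene too. What is shaped like the shield but pink is not meant.

How it is judged:
On the way, in this order (a step that is already met when the one before it is completed fails the run):
1. a finger holds the flap open (over 0.35 rad) with the pot still outside (value of joint flap above 0.35 rad and contact force between the fingers and flap above 0.05 N and x of pot in the frame of shield below -0.021 m), for 0.05 s.
2. the pot's front is at least 10 mm through the doorway and between the posts while a finger still holds the flap open (x of pot in the frame of shield between -0.011 and 0.05 m and y of pot in the frame of shield between -0.045 and 0.045 m and value of joint flap above 0.35 rad and contact force between the fingers and flap above 0.05 N), for 0.05 s.
At the end, for the whole second after the job is handed in: The flap is shut (under 0.06 rad) and the pot stands upright (within 0.1 rad) and still on the worktop inside the shield, its centre 70 to 145 mm in from the doorway and between the wings (value of joint flap below 0.06 rad and x of pot in the frame of shield between 0.07 and 0.145 m and y of pot in the frame of shield between -0.05 and 0.05 m and angle between pot's own z axis and vertical below 0.1 rad and height (world z) of pot below 0.004 m and linear speed of pot below 0.01 m/s); the robot touches nothing.
It fails at once if the pot is lifted (height (world z) of pot above 0.012 m).
It fails at once if the pot is tipped (angle between pot's own z axis and vertical above 0.4 rad).
It fails at once if the tape roll, small bottle or timer is moved (distance of any of tape, small_bottle, timer from where it was at the start of the episode above 0.02 m).
It also fails if it takes over 45 s, if anything falls off the work surface, if the arm or the gripper's body presses on something with over 40 N, if the wrist force passes 120 N, or if a joint passes its speed limit or range.

## Working session

There is one attempt and no reset: what is moved stays moved. The work goes in short steps, Python scripts to look and compute and a shell command to move; the robot and the scene stay as the last step left them, time stands still between calls to the robot, and variables do not carry over. Pictures are saved under pics/ and viewed, at most 10 in all, crops included, and the job is handed in when it is done.

```bash
mkdir -p pics; cat > h.py <<'E'
import numpy as np, cv2
from cell import manip, snapshot, camera_params, recognise
def ray(cam,rc):
    p=camera_params(cam); R=cv2.Rodrigues(np.array(p["rvec"],float))[0]; t=np.array(p["tvec"]).ravel()
    d=R.T@np.array([(rc[1]-p["cx"])/p["fx"],(rc[0]-p["cy"])/p["fy"],1]); return -R.T@t,d
def at(cam,rc,z):
    o,d=ray(cam,rc); return o+d*(z-o[2])/d[2]
def proj(cam,P):
    p=camera_params(cam); K=np.array([[p["fx"],0,p["cx"]],[0,p["fy"],p["cy"]],[0,0,1]])
    return cv2.projectPoints(np.array(P,float).reshape(-1,1,3),np.array(p["rvec"],float),np.array(p["tvec"],float),K,None)[0].reshape(-1,2)
E
python3 - <<'E'
from h import *
a=snapshot("top"); b=snapshot("scene")
cv2.imwrite("pics/top.png",cv2.resize(a,(800,600),interpolation=cv2.INTER_CUBIC)); cv2.imwrite("pics/scene.png",cv2.resize(b,(800,600)))
for n,z in [("pot",.038),("shield",.06),("flap",.03),("flap_hinge",.03),("flap_edge",.031),("tape",.018),("small_bottle",.06),("timer",.018)]:
    for d in recognise(n,"top")[:3]: print(n,np.round(d["pixel"]),round(d["confidence"],2),np.round(at("top",d["pixel"],z),3))
s=manip.observe(); print(s["time"],s["tcp_pos"],s["tcp_rot"],s["grip_width"])
E
```

```text
pot [222. 366.] 0.76 [0.436 0.099 0.038]
shield [253. 128.] 0.85 [0.37  0.562 0.06 ]
shield [166. 294.] 0.67 [0.543 0.243 0.06 ]
flap [256. 162.] 0.63 [0.365 0.504 0.03 ]
flap [206. 310.] 0.61 [0.469 0.208 0.03 ]
flap_hinge [258. 160.] 0.62 [0.361 0.507 0.03 ]
flap_edge [201. 311.] 0.6 [0.478 0.207 0.031]
flap_edge [260. 162.] 0.51 [0.357 0.503 0.031]
tape [216. 232.] 0.64 [0.447 0.366 0.018]
tape [247. 276.] 0.51 [0.386 0.276 0.018]
small_bottle [244. 278.] 0.72 [0.39  0.274 0.06 ]
timer [129. 206.] 0.94 [0.628 0.425 0.018]
0.5 [0.27757461 0.61526673 0.23866627] [-6.60785362e-01 -3.07128453e+00  6.57807082e-05] 0.08825736304220023
```

View pics/top.png

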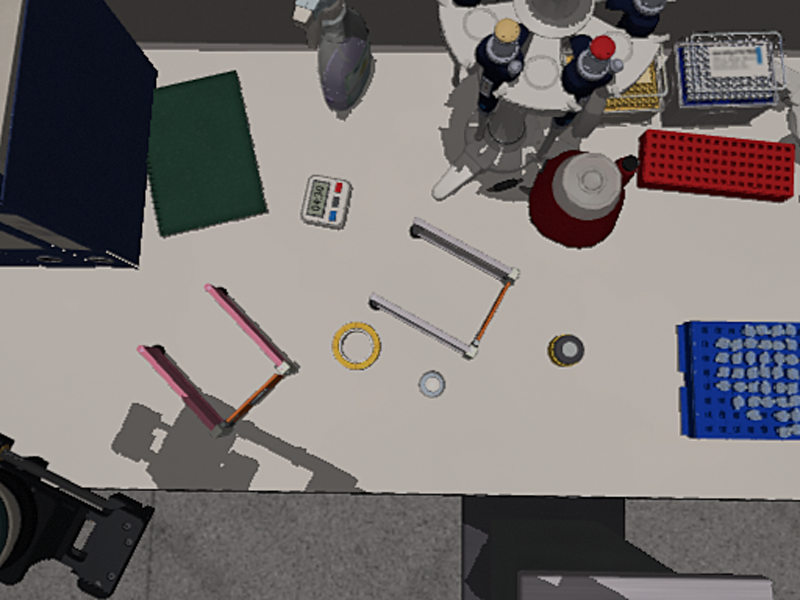

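View pics/scene.png

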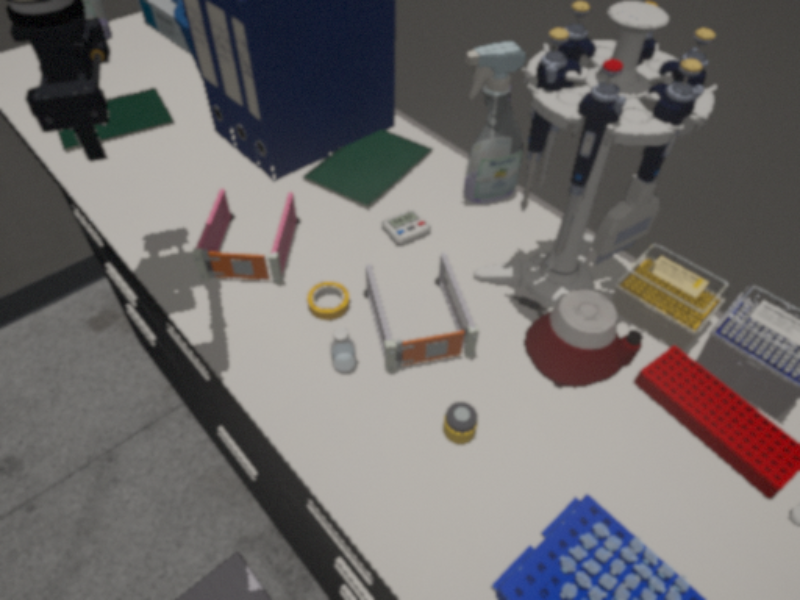

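The top view shows the true (white) shield with its posts at about (275,512) and (350,470) in the enlarged picture. Its wings run up and left, and the pot is at (349,566), roughly on the door's axis. The pink shield is the look-alike. I'll compute the frame next.

```bash
cat > fr.py <<'E'
from h import *
from scipy.optimize import least_squares
# hand-picked top-view pixels (row,col at 800x600) of post tops / wing far ends
px=np.array([[274,513],[350,471],[220,416],[298,374]])*0.64
W=np.array([at("top",p,.06) for p in px])
L=np.array([[0,-55],[0,55],[145,-56],[145,56]])/1000
def T(v,P): c,s=np.cos(v[2]),np.sin(v[2]); return v[:2]+P@np.array([[c,s],[-s,c]])
r=least_squares(lambda v:(T(v,L)-W[:,:2]).ravel(),[.48,.2,1.1])
E
python3 - <<'E'
from fr import *
v=r.x; print("shield",v,"res mm",np.round(r.fun*1e3,1)); 
c,s=np.cos(v[2]),np.sin(v[2]); R=np.array([[c,-s],[s,c]])
inv=lambda p:np.round((R.T@(np.array(p)[:2]-v[:2]))*1e3)
snapshot("top");snapshot("scene")
for n,z in [("pot",.03),("pot",.038),("tape",.018),("small_bottle",.06),("timer",.018)]:
    for cam in("top","scene"):
        for d in recognise(n,cam)[:2]: print(n,cam,z,inv(at(cam,d["pixel"],z)),np.round(d["confidence"],2))
# top lid circle
print("lid pick",inv(at("top",np.array([349,569])*.64,.038)))
Rt=cv2.Rodrigues(manip.observe()["tcp_rot"])[0]; print(np.round(Rt,3)); print("offset",manip.grip_point_offset)
yaw=np.degrees(np.arctan2(Rt[1,1],Rt[0,1])); print("tool y heading",yaw,"want",np.degrees(v[2]))
img=cv2.imread("pics/top.png")
for q in [[0,-49,0],[0,49,0],[0,-49,60],[0,49,60],[145,-56,60],[145,56,60],[145,-56,0],[145,56,0]]:
    w=T(v,np.array(q[:2])/1000); p=proj("top",[w[0],w[1],q[2]/1000])[0]/.64; cv2.circle(img,tuple(int(x) for x in p),2,(0,255,0),-1)
cv2.imwrite("pics/chk.png",cv2.resize(img[200:420,340:640],(800,587)))
E
```

```text
shield [0.47673622 0.19929376 1.07980983] res mm [-0.9 -2.4 -1.6 -3.3  0.1  2.2  2.4  3.5]
pot top 0.03 [-109.   -5.] 0.89
pot scene 0.03 [-109.   -5.] 0.92
pot top 0.038 [-107.   -4.] 0.89
pot scene 0.038 [-113.   -3.] 0.92
tape top 0.018 [116. 119.] 0.64
tape scene 0.018 [132. 114.] 0.83
small_bottle top 0.06 [ 20. 115.] 0.63
small_bottle scene 0.06 [  2. 117.] 0.88
timer top 0.018 [268. -27.] 0.79
timer scene 0.018 [258. -29.] 0.82
timer scene 0.018 [ 26. -22.] 0.52
lid pick [-106.   -8.]
[[-0.912  0.411  0.   ]
 [ 0.411  0.912  0.   ]
 [-0.     0.    -1.   ]]
offset 0.0187
tool y heading 65.71469140303748 want 61.86854589487354
```

View pics/chk.png

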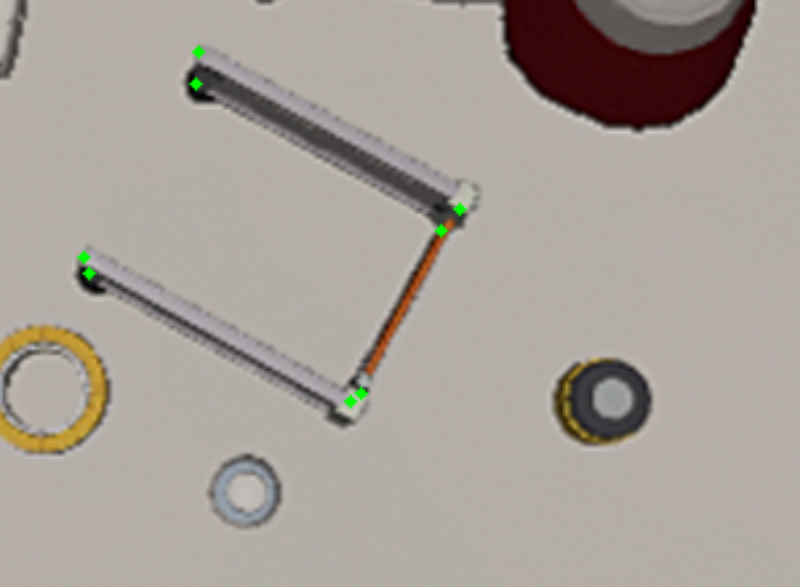

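The fit agrees with the white shield to within a few mm. In the shield frame the pot is at about (-107,-5) mm, and the tool's +y axis already points nearly along shield x. Next I'll move above the pot.

```bash
python3 -m jog '[[[-40,-46,0],0,0.27],[[-80,-92,0],1,0.27],[[-120,-139,0],2,0.27],[[-160,-185,0],3,0.27],[[-200,-231,0],4,0.27],[[-240,-278,20],4,0.27],[[-280,-324,40],4,0.27],[[-320,-370,50],4,0.27]]' 10 | tail -c 700
python3 -m jog '[[[-30,-35,30],0,0.27],[[-30,-35,49],0,0.27],[[-30,-35,49],0,0.27],[[-30,-35,49],0,0.27]]' | tail -c 700
cat > loc.py <<'E'
from fr import *
v=r.x; c,s=np.cos(v[2]),np.sin(v[2]); RS=np.array([[c,-s],[s,c]])
inv=lambda p:np.round((RS.T@(np.array(p)[:2]-v[:2]))*1e3,1)
def wat(st,rc,z):
    p=camera_params("wrist"); H=np.array(p["hand_eye"]); Rt=cv2.Rodrigues(np.array(st["tcp_rot"]))[0]
    d=Rt@H[:3,:3]@np.array([(rc[1]-p["cx"])/p["fx"],(rc[0]-p["cy"])/p["fy"],1]); o=Rt@H[:3,3]+st["tcp_pos"]; return o+d*(z-o[2])/d[2]
def tool():
    st=manip.observe(); Rt=cv2.Rodrigues(np.array(st["tcp_rot"]))[0]
    print("t",round(st["time"],2),"tcp shield",inv(st["tcp_pos"]),"z",round(st["tcp_pos"][2]*1e3,1),"head err",round(np.degrees(np.arctan2(Rt[1,1],Rt[0,1])-v[2]),2),"w",round(st["grip_width"]*1e3,1),"F",np.round(st["contact_force"],1)); return st
E
python3 - <<'E'
from loc import *
st=tool(); im=snapshot("wrist"); cv2.imwrite("pics/w1.png",im)
print(np.round(camera_params("wrist")["hand_eye"],3))
for n,z in [("pot",.038),("flap_hinge",.03),("flap_edge",.031)]:
    for d in recognise(n,"wrist")[:2]: print(n,np.round(d["pixel"]),round(d["confidence"],2),inv(wat(st,d["pixel"],z)))
E
```

```text
time: 2.1
tcp_pos: [0.416, 0.1476, 0.1887]
tcp_rot: [0.767, 3.046, 0.0]
contact_force: [0.4, -0.8, -0.2]
grip_width: 0.0641
grip_force: 0.0
time: 2.6
tcp_pos: [0.4265, 0.1049, 0.1411]
tcp_rot: [0.766, 3.046, 0.001]
contact_force: [0.8, 0.4, 0.2]
grip_width: 0.0644
grip_force: 0.0
t 2.6 tcp shield [-106.9   -0.2] z 141.1 head err -0.12 w 64.4 F [0.8 0.4 0.2]
[[-0.001 -0.955 -0.296  0.077]
 [ 1.    -0.001 -0.    -0.   ]
 [-0.    -0.296  0.955 -0.146]
 [ 0.     0.     0.     1.   ]]
pot [198. 260.] 0.67 [-1.058e+02  1.000e-01]
flap_hinge [193. 384.] 0.73 [3.2 1.9]
flap_edge [192. 382.] 0.82 [1.7 2.6]
```

View pics/w1.png

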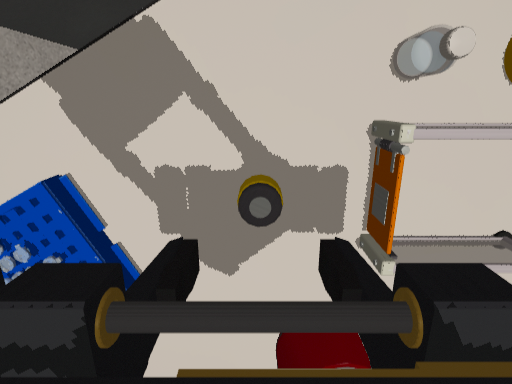

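The wrist view shows the pot's lid at (204,260), centred between the fingers. The flap spans about (145-250, 385), square to the push. I'll descend around the pot, with a small shift in -x.

```bash
python3 -m jog '[[[-4,0,40],0,0.27],[[-4,0,80],0,0.27],[[-4,0,110],0,0.27],[[-4,0,125],0,0.27],[[-4,0,132],0,0.27],[[-4,0,132],0,0.27],[[-4,0,132],0,0.27]]'
python3 - <<'E'
from loc import *
st=tool(); cv2.imwrite("pics/w2.png",snapshot("wrist"))
for d in recognise("pot","wrist")[:1]: print(d,inv(wat(st,d["pixel"],.03)))
E
```

```text
time: 3.68
tcp_pos: [0.4307, 0.1028, 0.0094]
tcp_rot: [0.767, 3.044, 0.001]
contact_force: [0.0, 0.5, 0.5]
grip_width: 0.064
grip_force: 0.0
t 3.67 tcp shield [-106.8   -4.9] z 9.4 head err -0.14 w 64.0 F [0.  0.5 0.5]
{'pixel': [221.3, 485.5], 'confidence': 0.54} [-6.4 22.6]
```

View pics/w2.png

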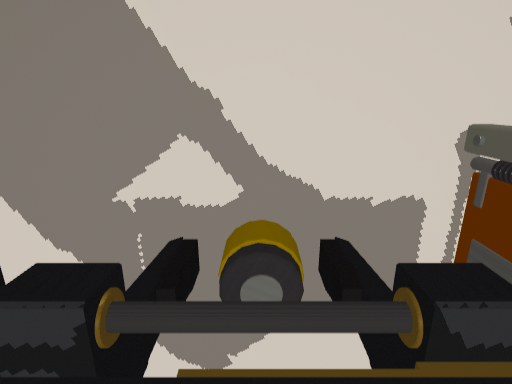

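The pot sits between the fingers, with its lid at about (292,261). I'll push along +y, stopping short of the flap.

```bash
python3 -c "
from loc import *
print(inv(wat(manip.observe(),[290,261],.038)))"
python3 -m jog '[[[0,6,0],0,0.27],[[0,13,0],0,0.27],[[0,20,0],0,0.27],[[0,28,0],0,0.27],[[0,36,0],0,0.27],[[0,44,0],0,0.27],[[0,50,0],0,0.27],[[0,50,0],0,0.27]]'
python3 - <<'E'
from loc import *
st=tool(); cv2.imwrite("pics/w3.png",snapshot("wrist")); cv2.imwrite("pics/t3.png",snapshot("top"))
E
```

```text
[-105.9   -6.5]
time: 4.78
tcp_pos: [0.4539, 0.1475, 0.0083]
tcp_rot: [0.767, 3.046, 0.002]
contact_force: [-0.3, 0.4, 0.2]
grip_width: 0.0646
grip_force: 0.0
t 4.78 tcp shield [-56.5  -4.3] z 8.3 head err -0.14 w 64.6 F [-0.3  0.4  0.2]
```

View pics/w3.png

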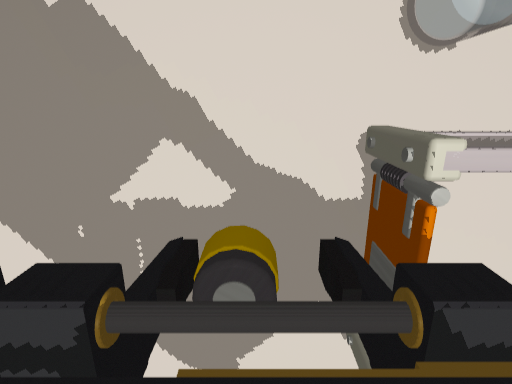

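The pot now rests against the trailing finger, and the flap is just ahead of the leading finger. I'll push through the doorway.

```bash
python3 -m jog '[[[0,9,0],0,0.27],[[0,18,0],0,0.27],[[0,27,0],0,0.27],[[0,36,0],0,0.27],[[0,45,0],0,0.27],[[0,54,0],0,0.27],[[0,63,0],0,0.27],[[0,70,0],0,0.27]]'
python3 - <<'E'
from loc import *
st=tool(); cv2.imwrite("pics/w4.png",snapshot("wrist"));a=snapshot("top")[80:320,200:420]; cv2.imwrite("pics/t4.png",np.hstack([cv2.resize(a,(0,0),fx=1.6,fy=1.6),cv2.resize(cv2.imread("pics/w4.png"),(430,384))]))
E
```

```text
time: 5.88
tcp_pos: [0.4868, 0.2089, 0.0081]
tcp_rot: [0.767, 3.046, 0.001]
contact_force: [-1.3, -2.2, 0.6]
grip_width: 0.0646
grip_force: 1.3
t 5.88 tcp shield [13.2 -4.4] z 8.1 head err -0.15 w 64.6 F [-1.3 -2.2  0.6]
```

View pics/t4.png

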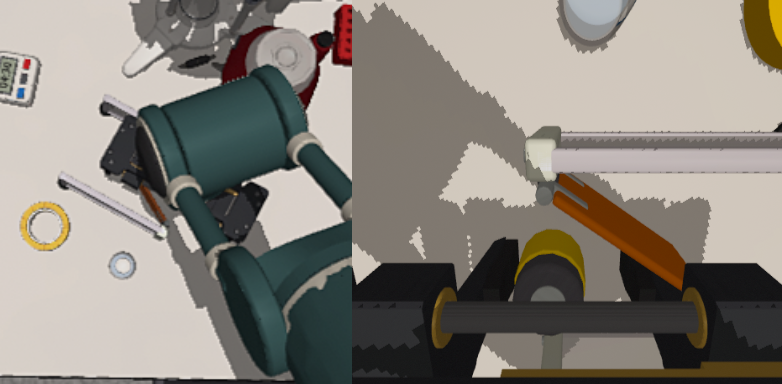

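The flap is wide open against the leading finger (right panel, about (240,640)), and the pot is in the doorway at about (270,548). I'll keep going.

```bash
python3 -m jog '[[[0,9,0],0,0.27],[[0,18,0],0,0.27],[[0,27,0],0,0.27],[[0,36,0],0,0.27],[[0,45,0],0,0.27],[[0,54,0],0,0.27],[[0,62,0],0,0.27],[[0,68,0],0,0.27]]'
python3 - <<'E'
from loc import *
st=tool(); cv2.imwrite("pics/w5.png",snapshot("wrist"))
E
```

```text
time: 6.98
tcp_pos: [0.5189, 0.2686, 0.0083]
tcp_rot: [0.767, 3.046, 0.0]
contact_force: [-1.4, -3.9, 1.0]
grip_width: 0.0643
grip_force: 1.7
t 6.97 tcp shield [81.  -4.5] z 8.3 head err -0.14 w 64.3 F [-1.4 -3.9  1. ]
```

View pics/w5.png

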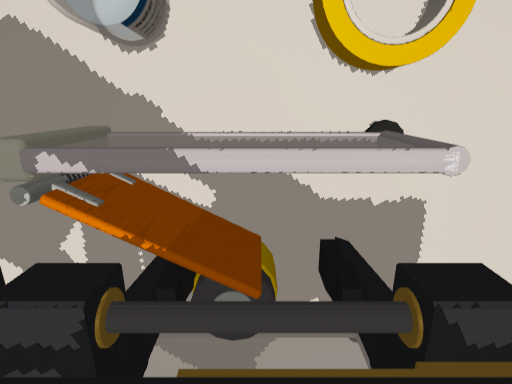

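The flap now leans on the pot, which is still against the trailing finger. I'll push another 50 mm.

```bash
python3 -m jog '[[[0,8,0],0,0.27],[[0,16,0],0,0.27],[[0,24,0],0,0.27],[[0,32,0],0,0.27],[[0,40,0],0,0.27],[[0,46,0],0,0.27],[[0,50,0],0,0.27],[[0,50,0],0,0.27]]'
python3 - <<'E'
from loc import *
st=tool(); cv2.imwrite("pics/w6.png",snapshot("wrist"))
E
```

```text
time: 8.02
tcp_pos: [0.5429, 0.3129, 0.0084]
tcp_rot: [0.767, 3.046, 0.002]
contact_force: [0.9, -0.3, -0.6]
grip_width: 0.0643
grip_force: 1.1
t 8.03 tcp shield [131.4  -4.8] z 8.4 head err -0.14 w 64.3 F [ 0.9 -0.3 -0.6]
```

View pics/w6.png

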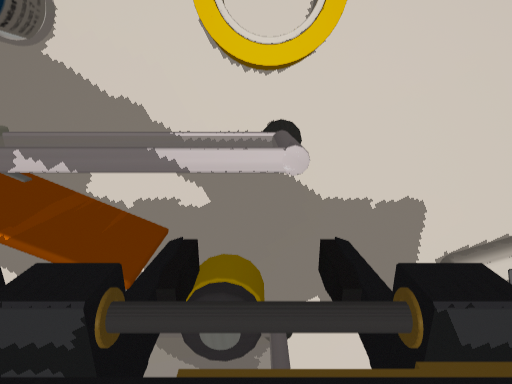

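The pot is about 120 mm in, and the flap leans on the trailing finger. I'll back off a few mm and lift straight up.

```bash
python3 -m jog '[[[0,-4,0],0,0.27],[[0,-4,-10],0,0.27],[[0,-4,-25],0,0.27],[[0,-4,-45],0,0.27],[[0,-4,-70],0,0.27],[[0,-4,-110],0,0.27],[[0,-4,-160],0,0.27],[[0,-4,-190],0,0.27]]'
python3 -m jog '[[[0,0,0],0,0.27],[[0,0,0],0,0.27],[[0,0,0],0,0.27],[[0,0,0],0,0.27],[[0,0,0],0,0.27],[[0,0,0],0,0.27],[[0,0,0],0,0.27],[[0,0,0],0,0.27]]'
python3 -m jog '[[[0,0,0],0,0.27],[[0,0,0],0,0.27],[[0,0,0],0,0.27],[[0,0,0],0,0.27],[[0,0,0],0,0.27],[[0,0,0],0,0.27],[[0,0,0],0,0.27],[[0,0,0],0,0.27]]' >/dev/null
python3 - <<'E'
from loc import *
st=tool(); cv2.imwrite("pics/w7.png",np.hstack([cv2.resize(snapshot("wrist"),(400,300)),cv2.resize(snapshot("scene"),(400,300))]))
for n,z in[("pot",.03),("flap",.03)]:
  for d in recognise(n,"wrist")[:1]: print(n,d,inv(wat(st,d["pixel"],z)))
E
```

```text
time: 9.07
tcp_pos: [0.5414, 0.3095, 0.2034]
tcp_rot: [0.767, 3.043, 0.006]
contact_force: [0.0, 0.4, 0.4]
grip_width: 0.064
grip_force: 0.0
time: 10.07
tcp_pos: [0.5405, 0.3086, 0.1983]
tcp_rot: [0.768, 3.046, 0.0]
contact_force: [-0.3, 0.7, 0.3]
grip_width: 0.0645
grip_force: 0.0
t 11.07 tcp shield [126.4  -4.6] z 198.2 head err -0.15 w 64.4 F [ 0.  -0.2  0.3]
pot {'pixel': [197.9, 246.7], 'confidence': 0.81} [113.6 -24.2]
flap {'pixel': [172.6, 137.1], 'confidence': 0.81} [-1.4  4.1]
```

View pics/w7.png

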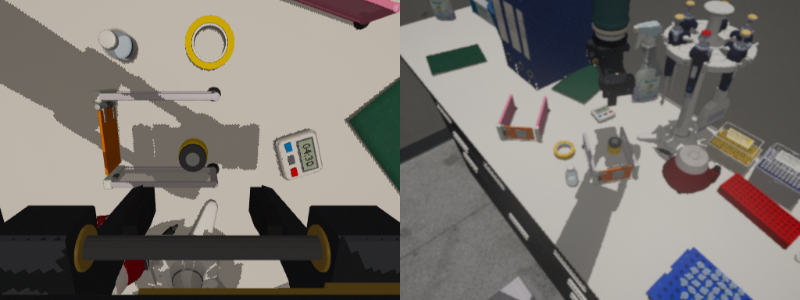

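The flap is shut, at about (140,108) in the left panel. The pot stands upright inside at (157,192), about 114 mm in and 24 mm to the right of centre. The tape, bottle and timer haven't been disturbed, so I'm handing in.

```bash
python3 -c "
from cell import manip
print(manip.close_job())"
```

```text
the job is handed in; nothing more can be done
None
```

The job is handed in: the pot stands upright about 114 mm inside the shield, the flap has shut behind it, and the tape, bottle and timer look undisturbed; no verdict was returned.

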